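# Snap the specimen pods into the cassette and lock the keeper bar

## Task

Load the specimen cassette for transport: swing its keeper bar wide open, then push every specimen pod on the bench into a station of its own, with the pod's grip pointing front to back, until it clicks down fully home - stop pushing once it has clicked, do not force it. Then swing the keeper bar shut until it clicks into its detent, let go, and leave the other things on the bench where they lie.

Things in the scene. Friction and masses are not known exactly. Their poses are not given: they have to be found in the camera images.
- cassette: Grey specimen cassette fixed to the bench, 112 mm (x, front to back) by 375 mm (y), base 18 mm high; origin at the centre of its underside, z up. Four stations in a row along y, 64 mm apart, divided by ribs 4 mm thick and 8 mm high; at each, two sprung orange clips 24 mm wide stand at the front and back of a dark 52 mm seat pad. Flared clip tops: 68 mm apart, 27 mm above the seat; noses: 42 mm apart, 11 mm above it.
- station_1 (a point): Centre of the seat of station 1 (cassette y = -96 mm), on the seat's upper face 18 mm above the bench; axes as the cassette's. A pod is home when its origin is here and its x axis, either way round, lies along the cassette's x. A pod's foot, lowered straight down, meets the clips 17 to 19 mm above home.
- station_2 (a point): Centre of the seat of station 2 (cassette y = -32 mm), on the seat's upper face 18 mm above the bench; axes as the cassette's. A pod is home when its origin is here and its x axis, either way round, lies along the cassette's x. The push peaks at 10 to 16 N some 12 mm above home, the clips spreading up to 4 mm a side.
- station_3 (a point): Centre of the seat of station 3 (cassette y = 32 mm), on the seat's upper face 18 mm above the bench; axes as the cassette's. A pod is home when its origin is here and its x axis, either way round, lies along the cassette's x. Past the peak it slides down with about 2 N; in the last 3 mm the clips close over the foot and pull it on to the seat.
- station_4 (a point): Centre of the seat of station 4 (cassette y = 96 mm), on the seat's upper face 18 mm above the bench; axes as the cassette's. A pod is home when its origin is here and its x axis, either way round, lies along the cassette's x. A snapped-in pod cannot be pulled out upward.
- keeper_bar (a joint): Angle of the level aluminium keeper bar, 12 x 12 x 315 mm, underside 47 mm above the bench, vertical hinge at the cassette's +y end. 0 = shut: along the cassette's -y over the front clips. Grows to 1.25 (stop) as it swings out toward the cassette's -x, clockwise from above; stays where left. Load at 0.9 or more, else it is in the way. A pod not home blocks it.
- bar_knob (a point): On the axis of the red upright round knob on the bar, 165 mm from the hinge axis, 77 mm above the bench; knob 16 mm thick (20 at its top), from 59 to 95 mm above the bench. In the last 0.06 rad before shut the bar's tip rides past a sprung orange roller at the cassette's -y end (8 to 16 N at the knob), then drops into its detent at 0 and is held.
- bar_hinge (a point): Point on the bar's vertical hinge axis, 53 mm above the bench; fixed to the bar, its y axis points from the knob to the hinge.
- pod_a: Specimen pod with a blue lid and grip, 90 g, loose on the bench; may be absent. Square black foot 50 x 50 x 8 mm, clear body 36 (its x) x 46 (its y) mm up to 26 mm, on top an upright grip 26 mm long (along its x), 12 mm thick (along its y), from 26 to 56 mm high. Origin at the centre of its underside, z up.
- pod_b: Specimen pod with a green lid and grip, 90 g, loose on the bench; may be absent. Square black foot 50 x 50 x 8 mm, clear body 36 (its x) x 46 (its y) mm up to 26 mm, on top an upright grip 26 mm long (along its x), 12 mm thick (along its y), from 26 to 56 mm high. Origin at the centre of its underside, z up.
- pod_c: Specimen pod with a yellow lid and grip, 90 g, loose on the bench; may be absent. Square black foot 50 x 50 x 8 mm, clear body 36 (its x) x 46 (its y) mm up to 26 mm, on top an upright grip 26 mm long (along its x), 12 mm thick (along its y), from 26 to 56 mm high. Origin at the centre of its underside, z up.
- pod_d: Specimen pod with a white lid and grip, 90 g, loose on the bench; may be absent. Square black foot 50 x 50 x 8 mm, clear body 36 (its x) x 46 (its y) mm up to 26 mm, on top an upright grip 26 mm long (along its x), 12 mm thick (along its y), from 26 to 56 mm high. Origin at the centre of its underside, z up.
- toe_bone: Loose fossil toe bone, 67 x 82 x 30 mm, a bystander; origin at the centre of its underside.
- chalk_b: Loose pale chalk lump, 43 x 43 x 24 mm, a bystander; origin at the centre of its underside.
Things that resemble listed ones, but are neither listed nor needed, are in the scene too. Leave any orange or red look-alike of the pod_a alone.

How it is judged (in metres and radians):
On the way, in this order (a step that is already met when the one before it is completed fails the run):
1. the keeper bar is swung wide open (0.85 rad or more) (value of joint keeper_bar above 0.85 rad), for 0.1 s.
2. every pod present is snapped home in a station of the cassette (z of pod_a in the frame of cassette between 0.014 and 0.02 m and (horizontal distance between pod_a and station_1 below 0.008 m or horizontal distance between pod_a and station_2 below 0.008 m or horizontal distance between pod_a and station_3 below 0.008 m or horizontal distance between pod_a and station_4 below 0.008 m) and angle between the x axis of each of pod_a, pod_b, pod_c, pod_d and the x axis of cassette, either way round below 0.15 rad and angle between each of pod_a, pod_b, pod_c, pod_d's own z axis and vertical below 0.06 rad and z of pod_b in the frame of cassette between 0.014 and 0.02 m and (horizontal distance between pod_b and station_1 below 0.008 m or horizontal distance between pod_b and station_2 below 0.008 m or horizontal distance between pod_b and station_3 below 0.008 m or horizontal distance between pod_b and station_4 below 0.008 m) and z of pod_c in the frame of cassette between 0.014 and 0.02 m and (horizontal distance between pod_c and station_1 below 0.008 m or horizontal distance between pod_c and station_2 below 0.008 m or horizontal distance between pod_c and station_3 below 0.008 m or horizontal distance between pod_c and station_4 below 0.008 m) and z of pod_d in the frame of cassette between 0.014 and 0.02 m and (horizontal distance between pod_d and station_1 below 0.008 m or horizontal distance between pod_d and station_2 below 0.008 m or horizontal distance between pod_d and station_3 below 0.008 m or horizontal distance between pod_d and station_4 below 0.008 m)), for 0.3 s.
3. the keeper bar is shut in its detent (value of joint keeper_bar below 0.025 rad), for 0.3 s.
At the end, for the whole second after the job is handed in: Every pod present is down on the seat of a station (its underside within 2 mm of the seat's height, its centre within 8 mm of the station's centre, its grip within 0.15 rad of front-to-back, upright within 0.06 rad), the keeper bar is shut (below 0.025 rad), and all is at rest (all of step 2 and value of joint keeper_bar below 0.025 rad and velocity of joint keeper_bar below 0.02 rad/s and linear speed of each of pod_a, pod_b, pod_c, pod_d below 0.02 m/s); the robot touches nothing.
It fails at once if a pod is forced: pressed on the cassette with more than 80 N (contact force between any of pod_a, pod_b, pod_c, pod_d and cassette above 80 N).
It fails at once if the toe bone is knocked more than 5 cm away (distance of toe_bone from where it was at the start of the episode above 0.05 m).
It fails at once if the chalk lump is knocked more than 5 cm away (distance of chalk_b from where it was at the start of the episode above 0.05 m).
Of pod_a, pod_b, pod_c, pod_d only 3 to 4 are there at a start; the rules pass over those that are not, and their reading is None.
At some moment in a run one of pod_a, pod_b, pod_c, pod_d may be knocked a few centimetres aside while the robot is not near it.
Once in a run the grip may slacken for a moment while it holds something.
It also fails if it takes over 210 s, if anything falls off the work surface, if the arm or the gripper's body presses on something with over 40 N, if the wrist force passes 120 N, or if a joint passes its speed limit or range.

## Robot

A 6-joint arm with a two-finger parallel gripper is mounted at the origin on a cart in front of the work surface, level with it; the furniture and walls round the work are solid. World frame = base frame: x ahead of the robot, y to its left, z up, the work surface at z = 0. Lengths are in mm, angles in rad, forces in N, time in s.
With the tool pointing down it reaches from about 400 to 825 mm from the base axis. Payload 7 kg.
Tool frame: the origin (TCP) lies at the very end of the fingers, on their centre line; the grasp point (between the pads) lies 19 mm behind it; z points along the fingers, y is the line along which they close (so a half turn about z gives the same grasp; the last joint's range is limited). The gripper opens to 88 mm and grips with 3 to 60 N. Pads are 19 mm wide; open, the fingers measure 130 mm over their backs; the gripper's body (78 mm by 193 mm) begins 47 mm behind the grasp point.
Start: joints at [-0.976, 0.359, 0.012, 0, -1.224, -0.288], TCP at [203.83, -643.466, 226.561] pointing down, gripper open.
Joint ranges: [-3.07, 3.07], [-1.43, 2.12], [-1.02, 1.25], [-3.03, 1.67], [-3.05, -0], [-3.03, 3.03]. Speed limits (rad/s): [2.39, 2.39, 3.01, 3.14, 3.14, 3.14].

## Interface

Orientations are given as a unit quaternion [x, y, z, w].
In Python, from plant import bot gives the robot as it stands. Calls block until the motion is done:
- bot.move_ptp(position, orientation): joint-space move of the TCP to a pose.
- bot.line_to(position, velocity=150, ori=None): straight line of the TCP; ori=None keeps the orientation; velocity is the mean speed in mm/s.
- bot.move_joints(angles): joint-space move.
- bot.move_gripper(opening, force=None): finger opening in mm; force is the grip in N (None keeps the last); returns when the fingers have stopped.
- bot.pause(seconds).
- bot.solve_ik(position, orientation): joint angles nearest the present ones, or None.
- bot.read_state(): the state.
- bot.camera(name): name is "side" or "top"; returns the picture (420x560x3 uint8, red, green, blue); there is no depth.
- bot.get_calibration(name): a dict with "fx", "fy", "cx", "cy" (pixels), "distortion" ([k1, k2, p1, p2, k3] as OpenCV has them; the pictures are not rectified), "view" (4x4, takes a point from world to camera coordinates). Camera axes: x right, y up, looking along -z (the intrinsics and any distortion apply to the point x, -y, -z); pixel columns grow to the right and rows downward; lengths in mm; the calibration is good to about 2 mm. A picture is of the moment at which its call begins. get_calibration takes no time and is no camera call.
A pose or a line that the arm cannot do raises bot.Unreachable and nothing moves.
- bot.close_job(): hands the job in; it is judged then, once.
The state is a dict: "t": time; "joint_pos": joint angles; "qvel": joint speeds; "tau": joint torques, N m; "tcp_pos": TCP position; "eef_rot": TCP orientation; "contact_force": force on the tool from outside, world axes, zero at the start; "moment": the same for the moment, N m; "width": finger opening in mm; "finger_force": force on a finger pad.
Only numpy, scipy, OpenCV 4.12 (cv2) and the standard library are available. Lean on these libraries where they do the work, as an engineer would, in place of code of your own. Each camera call takes 0.05 s, during which the arm holds its last target. There are 200 camera calls.

## Working session

There is one attempt and no reset: what is moved stays moved. The work goes in short steps, each a Python script; the robot and the scene stay as the last script left them, time stands still between calls to the robot, and variables do not carry over. Pictures are saved under pics/ and viewed, at most 14 in all, crops included, and the job is handed in when it is done.

```bash
ls; mkdir -p pics; python3 - <<'E'
from plant import bot
import cv2
for n in("top","side"):
    cv2.imwrite(f"pics/{n}0.png",bot.camera(n)[:,:,::-1]); c=bot.get_calibration(n); print(n,c)
s=bot.read_state();print(s)
E
```

```text
pics
top {'fx': 422.97116309885456, 'fy': 422.97116309885456, 'cx': 285.1454456964765, 'cy': 206.8734796649835, 'distortion': array([0.03948483, 0.        , 0.        , 0.        , 0.        ]), 'view': array([[-2.76872423e-02, -9.99216272e-01, -2.82888459e-02,
        -2.00433697e+01],
       [ 9.85758256e-01, -3.19884342e-02,  1.65098155e-01,
        -5.05114936e+02],
       [-1.65873679e-01, -2.33148508e-02,  9.85871361e-01,
        -1.17646199e+03],
       [ 0.00000000e+00,  0.00000000e+00,  0.00000000e+00,
         1.00000000e+00]])}
side {'fx': 380.09550696916045, 'fy': 380.09550696916045, 'cx': 282.12409406589506, 'cy': 203.80163471693677, 'distortion': array([-0.06903819,  0.        ,  0.        ,  0.        ,  0.        ]), 'view': array([[-9.75056088e-01, -2.21635406e-01,  1.19738338e-02,
         4.81565763e+02],
       [ 9.23221310e-02, -3.55918968e-01,  9.29945328e-01,
        -1.46016975e+02],
       [-2.01847096e-01,  9.07854303e-01,  3.67502810e-01,
        -1.11946376e+03],
       [ 0.00000000e+00,  0.00000000e+00,  0.00000000e+00,
         1.00000000e+00]])}
{'t': 0.1, 'joint_pos': array([-9.75918290e-01,  3.59311968e-01,  1.11741583e-02, -3.01630483e-04,
       -1.22410582e+00, -2.88119994e-01]), 'qvel': array([-2.71742628e-04, -1.83168492e-03,  2.67754957e-03,  1.50865132e-03,
        6.62752585e-05,  9.44662986e-04]), 'tau': array([-3.30437193e-03, -5.84164846e+01,  2.93751007e+01,  7.01554030e+00,
        1.02297618e-02, -6.46623994e-05]), 'tcp_pos': array([ 203.68745749, -643.08556478,  225.73006092]), 'eef_rot': array([-1.52727565e-01,  9.88268054e-01,  7.14856141e-04, -1.81005907e-04]), 'contact_force': array([-0.57690949,  0.06888941, -0.23939139]), 'moment': array([ 0.05859697,  0.01515198, -0.00495769]), 'finger_force': 0.0, 'width': 87.91823724170598}
```

View pics/top0.png

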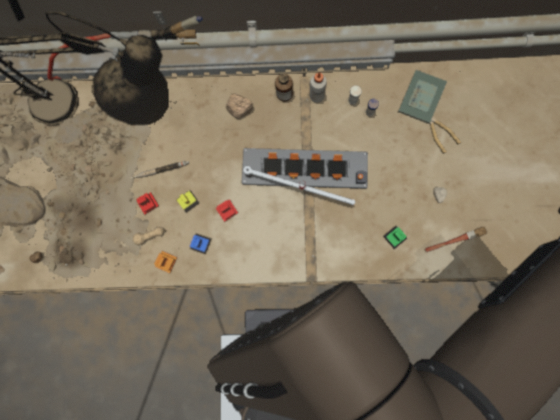

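View pics/side0.png

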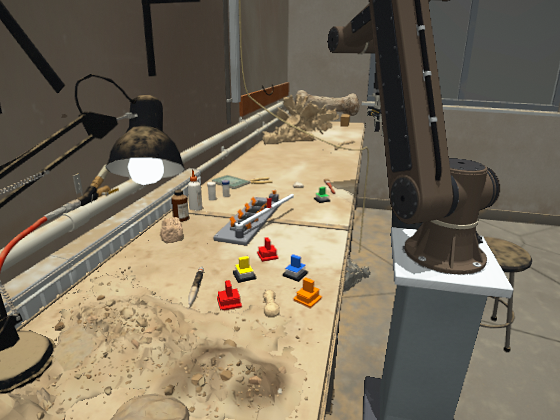

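Top view: cassette near (305,168) and bar partly open (tip 352,203). Pods are yellow (187,200), blue (200,243) and green (396,237). The look-alikes are red (147,203), red (227,210) and orange (165,262). No white pod is visible yet. The side view agrees.

```bash
cat > h.py <<'E'
import numpy as np, cv2
from plant import bot
from scipy.spatial.transform import Rotation as R
def ray(n,uv):
    c=bot.get_calibration(n);K=np.array([[c['fx'],0,c['cx']],[0,c['fy'],c['cy']],[0,0,1]])
    p=cv2.undistortPoints(np.float64(uv).reshape(-1,1,2),K,c['distortion'])[:,0]
    d=np.c_[p[:,0],-p[:,1],-np.ones(len(p))]; V=c['view']
    return -V[:3,:3].T@V[:3,3], d@V[:3,:3]
def onz(n,uv,z):
    o,d=ray(n,uv); return (o+d*((z-o[2])/d[:,2])[:,None])[:,:2]
def proj(n,P):
    c=bot.get_calibration(n);K=np.array([[c['fx'],0,c['cx']],[0,c['fy'],c['cy']],[0,0,1]]);V=c['view']
    q=np.atleast_2d(P)@V[:3,:3].T+V[:3,3]; q=q*[1,-1,-1]
    return cv2.projectPoints(q,np.zeros(3),np.zeros(3),K,c['distortion'])[0][:,0]
def tri(uvt,uvs):
    o1,d1=ray('top',uvt);o2,d2=ray('side',uvs);d1=d1[0];d2=d2[0]
    s=np.linalg.lstsq(np.c_[d1,-d2],o2-o1,rcond=None)[0]
    a=o1+s[0]*d1;b=o2+s[1]*d2; return (a+b)/2,np.linalg.norm(a-b)
def q(yaw): # tool down; finger closing axis (tool y) at angle yaw from world x
    y=np.array([np.cos(yaw),np.sin(yaw),0]);z=np.array([0,0,-1.]);x=np.cross(y,z)
    return R.from_matrix(np.c_[x,y,z]).as_quat()
E
python3 - <<'E'
import cv2,numpy as np
a=cv2.imread('pics/top0.png')
A=cv2.resize(a[140:220,230:380],None,fx=5,fy=5,interpolation=2)
cv2.imwrite('pics/c1.png',A)
def f(u,v): return cv2.resize(a[v-22:v+22,u-22:u+22],(260,260),interpolation=2)
cv2.imwrite('pics/c2.png',np.vstack([np.hstack([f(187,200),f(200,243),f(396,237)]),np.hstack([f(147,203),f(227,210),f(165,262)])]))
E
```

```text
(no output)
```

View pics/c1.png

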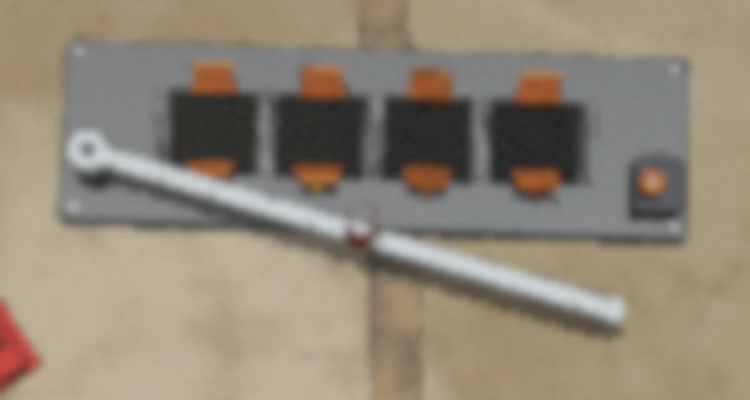

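View pics/c2.png

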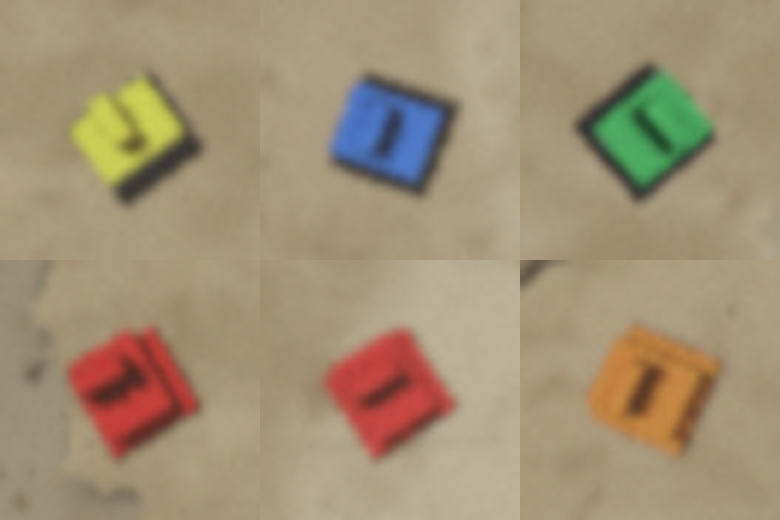

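The cassette crop shows base corners at crop px (68,42), (690,60), (686,242) and (60,222), hinge ring (88,148), knob (360,230) and bar tip (618,312). In the pod crop, yellow, blue and green have black feet, so they are real pods. The red and orange ones have coloured feet, so they are look-alikes.

```bash
cat >> h.py <<'E'
HUE={'a':((105,110,80),(125,255,255)),'b':((55,90,60),(80,255,255)),'c':((25,110,100),(36,255,255))}
def pod(img,k,roi=None,n='top'):
    hsv=cv2.cvtColor(img,cv2.COLOR_RGB2HSV)
    m=cv2.inRange(hsv,*[np.array(x) for x in HUE[k]])
    out=[]
    for c in cv2.findContours(m,0,1)[0]:
        if cv2.contourArea(c)<60: continue
        (u,v),(w,h),_=r=cv2.minAreaRect(c); 
        if not(8<min(w,h) and max(w,h)<26): continue
        X=onz(n,cv2.boxPoints(r),26 if n=='top' else 40)
        e1,e2=X[1]-X[0],X[2]-X[1]
        M=cv2.moments(c); cen=onz(n,[[M['m10']/M['m00'],M['m01']/M['m00']]],30)[0]
        out.append((cen.round(1),X.mean(0).round(1),[(round(float(np.linalg.norm(e)),1),round(float(np.arctan2(e[1],e[0])%np.pi),3)) for e in(e1,e2)],(round(u),round(v))))
    return out
E
python3 - <<'E'
from h import *
cv=lambda P:(np.array(P)+.5)/5-.5+[230,140]
C=onz('top',cv([(68,42),(690,60),(686,242),(60,222)]),18)
print(C.round(1),C.mean(0))
d=(C[0]-C[1])+(C[3]-C[2]); print('y-axis yaw',np.arctan2(-d[0],d[1]), np.linalg.norm(C[0]-C[1]),np.linalg.norm(C[0]-C[3]))
H=onz('top',cv([(88,148),(618,312)]),59);print('hinge,tip',H)
K=onz('top',cv([(360,228)]),85);print('knob',K)
img=bot.camera('top')
for k in 'abc': print(k,pod(img,k))
print(onz('top',[[440,193],[150,236]],10))
E
```

```text
[[ 692.1   86.7]
 [ 667.2 -284.9]
 [ 556.7 -276.1]
 [ 581.3   92.8]] [624.33515617 -95.36620508]
y-axis yaw -0.06685783296772563 372.41325903942004 110.93226481709101
hinge,tip [[ 615.17466922   70.86827023]
 [ 509.09937068 -228.4495693 ]]
knob [[556.94065181 -83.95117967]]
a [(array([409. , 215.2]), array([409.7, 216.3]), [(37.8, 2.787), (44.7, 1.186)], (199, 243))]
b [(array([ 410.5, -347.1]), array([ 411.3, -348.1]), [(47.2, 2.208), (39.2, 0.609)], (396, 236))]
c [(array([537.6, 255.3]), array([539.6, 256.9]), [(47.1, 2.206), (42.0, 0.629)], (186, 199))]
[[ 536.06047964 -488.64905378]
 [ 435.79969602  364.79447293]]
```

```bash
cat >> h.py <<'E'
PSI=-0.067; CC=np.array([624.3,-95.4]); HG=np.array([615.2,70.9])
def cas(x,y): c,s=np.cos(PSI),np.sin(PSI); return CC+[c*x-s*y,s*x+c*y]
def knob(th,r=165): f=th-PSI; return HG-r*np.array([np.sin(f),np.cos(f)]), np.arctan2(np.sin(f),-np.cos(f))
def best(p,yaw):
    c=[]
    for y in(yaw,yaw+np.pi):
        j=bot.solve_ik(list(p),q(y))
        if j is not None: c.append((abs(j[5]),y))
    return min(c)[1]
def ptp(p,yaw): y=best(p,yaw); bot.move_ptp(list(p),q(y)); return y
def S(tag=''):
    s=bot.read_state(); print(tag,'t%.1f'%s['t'],s['tcp_pos'].round(1),'F',np.round(s['contact_force'],1),'w%.1f ff%.1f'%(s['width'],s['finger_force'])); return s
def arc(a,b,z,y0,n,v=120):
    _,r0=knob(a)
    for th in np.linspace(a,b,n+1)[1:]:
        p,r=knob(th); bot.line_to([*p,z],velocity=v,ori=q(y0+r-r0))
    S('arc %.2f'%th)
E
python3 - <<'E'
from h import *
p,y=knob(0.274); p=(p+[557.5,-84])/2; print(p,y)
bot.move_gripper(36)
y=ptp([*p,170],y)
bot.line_to([*p,68]); S()
bot.move_gripper(26); S()
arc(0.274,1.08,68,y,8)
P=bot.read_state()['tcp_pos']; bot.line_to([P[0],P[1],190]); S()
bot.move_gripper(50)
cv2.imwrite('pics/top1.png',bot.camera('top')[:,:,::-1]);
cv2.imwrite('pics/side1.png',bot.camera('side')[:,:,::-1]);
E
```

```text
[558.75955141 -84.29970834] 2.8005926535897934
 t4.3 [559.4 -84.5  68.7] F [ 0.3 -0.3 -0.5] w35.9 ff0.0
 t4.8 [558.9 -84.3  68.3] F [-0.6  0.4 -0.4] w26.1 ff0.0
arc 1.08 t7.1 [465.3   2.9  68.1] F [ 1.   0.1 -0.2] w25.8 ff0.2
 t8.1 [464.8   2.7 189.1] F [ 0.5  0.5 -0.9] w26.0 ff0.0
```

View pics/top1.png

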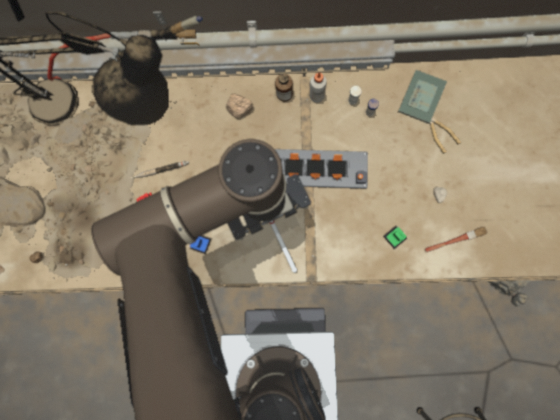

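The top view shows the bar wide open (tip at 294,270). Green is clear at (396,237) and there is no white pod on the exposed bench, so three pods are present. I'll start with green into station 1.

```bash
cat >> h.py <<'E'
GZ=29
def grab(k,xy,yx):
    bot.move_gripper(50,30)
    y=ptp([*xy,140],yx); bot.line_to([*xy,GZ+6]); bot.move_gripper(20,8); S('centre '+k); bot.move_gripper(44)
    bot.line_to([*xy,70]); y=best([*xy,70],yx+np.pi/2); bot.line_to([*xy,70],velocity=100,ori=q(y)) if 0 else bot.move_ptp([*xy,70],q(y))
    bot.line_to([*xy,GZ]); bot.move_gripper(4,50); S('grip '+k)
    bot.line_to([*xy,165]); return S('lift '+k)
def above(st):
    p=cas(0,(-96,-32,32,96)[st-1]); ptp([*p,165],PSI+np.pi/2); bot.line_to([*p,80]); return S('above')
def push(st,zend=47,z0=68):
    p=cas(0,(-96,-32,32,96)[st-1]); bot.line_to([*p,z0],velocity=60); 
    for z in np.arange(z0-2,zend-.1,-2):
        bot.line_to([*p,z],velocity=25); s=S(); 
        if s['contact_force'][2]>35: print('STOP'); break
E
python3 - <<'E'
from h import *
r=pod(bot.camera('top'),'b');print(r)
print(onz('top',[[294,270]],59), )
r=r[0]; xy=(r[0]+r[1])/2; yx=0.609
grab('b',xy,yx); above(1)
cv2.imwrite('pics/side2.png',bot.camera('side')[150:300,180:400,::-1])
cv2.imwrite('pics/top2.png',bot.camera('top')[:,:,::-1])
E
python3 -c "
import cv2
a=cv2.imread('pics/side2.png');cv2.imwrite('pics/side2b.png',cv2.resize(a,None,fx=3.5,fy=3.5,interpolation=2))"
```

```text
[(array([ 410.6, -347.2]), array([ 411.4, -348.3]), [(47.6, 2.208), (39.2, 0.609)], (396, 236))]
[[323.65319978 -55.20234091]]
centre b t12.7 [ 411.4 -347.9   35.4] F [1.1 1.7 4. ] w26.0 ff8.0
grip b t16.1 [ 411.3 -347.9   29.3] F [ 0.7 -0.8  1.9] w11.5 ff50.0
lift b t17.1 [ 410.3 -347.4  163.9] F [-1.3  0.  -0.6] w12.0 ff50.0
above t19.7 [ 618.5 -191.4   80.8] F [-0.3 -0.5 -2.1] w12.3 ff5.0
```

View pics/side2b.png

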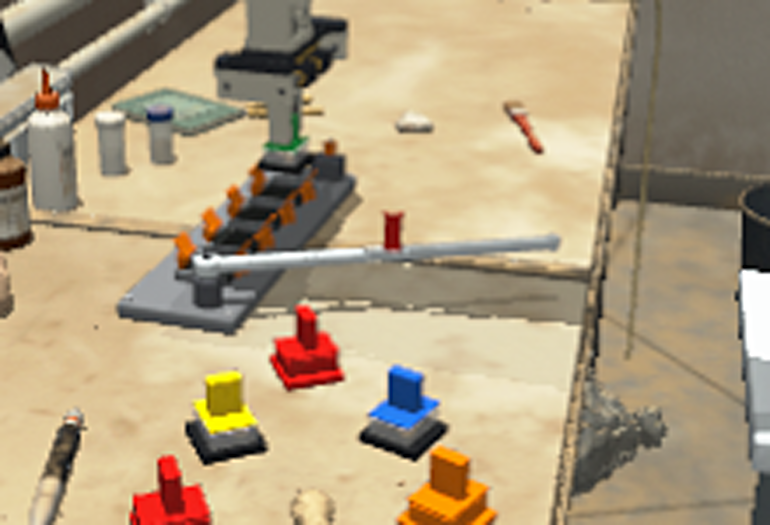

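The side view shows the green pod held above station 1, its lid just below the fingertips, with the bar open. Finger force reads 5 N instead of 50, so I'll check it and regrip before pushing.

```bash
python3 - <<'E'
from h import *
S(); bot.move_gripper(4,50); bot.pause(.3); S()
img=bot.camera('side'); hsv=cv2.cvtColor(img,cv2.COLOR_RGB2HSV)
m=cv2.inRange(hsv,(55,90,60),(80,255,255)); m[:, :230]=0; m[:,300:]=0
ys,xs=np.nonzero(m); print(xs.min(),xs.max(),ys.min(),ys.max(),len(xs))
p=cas(0,-96)
for z in (51+18,51+26,51): print(z,proj('side',[*p,z]))
E
```

```text
t19.8 [ 618.8 -191.3   81.4] F [ 0.9 -0.  -0.9] w11.9 ff5.0
 t20.3 [ 617.9 -191.2   80.1] F [-0.3  0.4 -1.7] w11.7 ff50.0
256 266 182 192 26
69 [[260.92071776 192.00159562]]
77 [[260.90259361 189.94240148]]
51 [[260.96153238 196.60362566]]
```

Grip is restored and the pod hasn't slipped. Pushing now.

```bash
python3 - <<'E'
from h import *
push(1)
E
```

```text
t20.9 [ 618.8 -191.3   66.5] F [ 4.6 -0.1  2.2] w11.3 ff50.0
 t21.2 [ 619.  -191.3   64.7] F [ 4.9 -0.3  2.9] w11.8 ff50.0
 t21.4 [ 619.6 -191.3   63.1] F [ 6.2 -0.3  4.2] w11.8 ff50.0
 t21.7 [ 619.7 -191.5   61.5] F [ 5.7 -1.   6.5] w11.6 ff50.0
 t21.9 [ 619.9 -191.6   60. ] F [ 4.  -0.5 10.3] w11.8 ff50.0
 t22.2 [ 619.2 -191.4   57. ] F [ 5.4 -0.4  3.6] w11.6 ff50.0
 t22.4 [ 619.1 -191.3   54.6] F [ 5.7 -1.   2. ] w11.1 ff50.0
 t22.7 [ 619.1 -191.3   52.5] F [ 6.1 -2.1  2. ] w11.9 ff50.0
 t22.9 [ 618.4 -191.2   49.5] F [ 6.3 -1.1 -3.9] w11.5 ff50.0
 t23.2 [ 617.5 -191.    47.4] F [ 4.6  0.  -1.7] w11.9 ff50.0
```

Force trace is textbook: about 10 N peak, then the pull-in. The clips pushed the tool toward +x, so I'll shift the station model by 1.5 mm. Then release, probe the grip top (expect 74 mm), and go for yellow.

```bash
sed -i 's/CC=np.array(\[624.3/CC=np.array([625.8/' h.py; cat >> h.py <<'E'
def probe(st):
    P=bot.read_state()['tcp_pos'][:2]; bot.move_gripper(30); S('released'); bot.line_to([*P,90]); bot.move_gripper(0,20)
    b=bot.read_state()['contact_force'][2]
    for z in np.arange(78,70.9,-1):
        bot.line_to([*P,z],velocity=20); s=bot.read_state()
        if s['contact_force'][2]-b>8: break
    S('probe'); bot.line_to([*P,165]); bot.move_gripper(50,30)
E
python3 - <<'E'
from h import *
probe(1)
img=bot.camera('top')
for k in 'abc': print(k,pod(img,k))
cv2.imwrite('pics/top3.png',img[:,:,::-1])
E
```

```text
released t23.8 [ 617.7 -191.2   48. ] F [-0.3  0.8 -0.2] w30.2 ff0.0
probe t26.9 [ 617.8 -191.1   74.3] F [-3.5  1.5 10.5] w0.6 ff5.1
a [(array([368.9, 215.5]), array([369.2, 218. ]), [(31.8, 1.54), (39.9, 0.006)], (198, 257))]
b [(array([ 624.8, -193.8]), array([ 627.2, -194.4]), [(47.1, 1.534), (36.5, 3.091)], (338, 165))]
c [(array([537.7, 255.2]), array([539.6, 256.9]), [(47.1, 2.206), (42.0, 0.629)], (186, 199))]
```

Green is home (grip top at 74.3). Blue's reading has changed: either knocked or partly hidden. I'll do yellow now and look at blue afterwards.

```bash
python3 - <<'E'
from h import *
a=cv2.imread('pics/top3.png')
cv2.imwrite('pics/c3.png',cv2.resize(a[180:280,140:260],None,fx=5,fy=5,interpolation=2))
grab('c',[538.6,256.1],0.629); s=above(4)
if s['finger_force']<45: bot.move_gripper(4,50); S()
push(4); probe(4)
img=bot.camera('top')
for k in 'abc': print(k,pod(img,k))
cv2.imwrite('pics/top4.png',img[:,:,::-1])
E
```

```text
centre c t32.0 [539.  256.4  35.5] F [0.8 0.5 3.9] w26.0 ff8.0
grip c t35.4 [538.6 256.2  29.2] F [-1.2  1.1  3.1] w11.8 ff50.0
lift c t36.4 [538.  255.7 163.9] F [ 0.2  0.3 -1. ] w11.5 ff50.0
above t38.2 [632.9   1.1  80.8] F [-0.4 -1.6 -0.8] w11.8 ff50.0
 t38.8 [6.326e+02 4.000e-01 6.620e+01] F [ 0.6  0.1 -0.5] w11.5 ff50.0
 t39.0 [6.332e+02 5.000e-01 6.450e+01] F [ 2.7 -0.5  1.3] w11.7 ff50.0
 t39.3 [6.33e+02 5.00e-01 6.28e+01] F [ 2.6 -0.7  4.6] w11.6 ff50.0
 t39.5 [6.332e+02 6.000e-01 6.120e+01] F [ 1.9 -0.4  7.6] w11.4 ff50.0
 t39.8 [6.336e+02 6.000e-01 5.980e+01] F [ 0.4  0.9 10.7] w11.7 ff50.0
 t40.0 [6.328e+02 6.000e-01 5.660e+01] F [3.  0.7 3.9] w11.3 ff50.0
 t40.3 [6.325e+02 5.000e-01 5.400e+01] F [2.3 0.8 2.6] w11.8 ff50.0
 t40.5 [6.323e+02 4.000e-01 5.180e+01] F [3.3 1.  2.5] w11.6 ff50.0
 t40.8 [6.314e+02 3.000e-01 4.860e+01] F [ 5.2  0.1 -8.4] w11.6 ff50.0
 t41.0 [6.309e+02 1.000e-01 4.740e+01] F [ 0.5  0.1 -1.3] w11.7 ff50.0
released t41.6 [6.322e+02 3.000e-01 4.810e+01] F [-0.4 -0.1  0.1] w29.7 ff0.0
probe t44.8 [6.312e+02 1.000e-01 7.430e+01] F [-4.   0.3 10.9] w0.2 ff5.3
a []
b [(array([ 624.8, -192.4]), array([ 626.7, -192.4]), [(39.0, 3.017), (50.1, 1.448)], (337, 165))]
c []
```

View pics/c3.png

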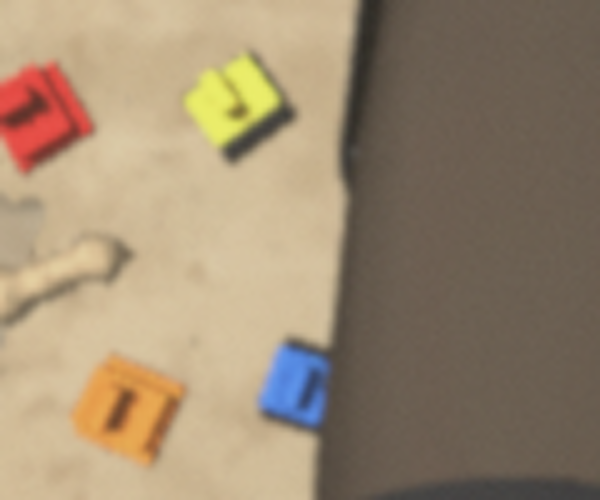

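Yellow is home. The crop shows blue knocked to about (199,257), partly hidden by the arm. Move the arm right and re-measure it.

```bash
python3 - <<'E'
from h import *
ptp([520,-320,230],PSI+np.pi/2)
img=bot.camera('top')
for k in 'abc': print(k,pod(img,k))
cv2.imwrite('pics/top5.png',cv2.resize(img[140:290,120:320,::-1],None,fx=4,fy=4,interpolation=2))
E
```

```text
a [(array([367.9, 209. ]), array([368.2, 210. ]), [(36.6, 2.823), (44.3, 1.224)], (201, 257))]
b []
c [(array([ 6.331e+02, -4.000e-01]), array([635.7,   0.7]), [(47.7, 1.535), (39.7, 3.116)], (272, 164))]
```

View pics/top5.png

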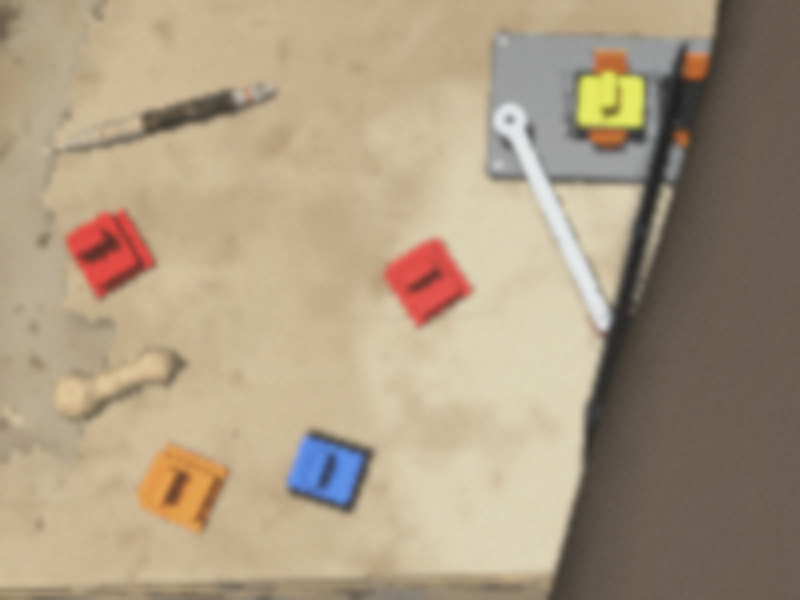

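The crop shows blue fully visible at (201,257) full-frame, yellow seated, bar still open. Now blue into station 3.

```bash
python3 - <<'E'
from h import *
for y in (2.823,2.823+np.pi/2):
  for z in (140,29,165): print(best([368,209.5,z],y).round(2),end=' ')
grab('a',[368,209.5],2.823); s=above(3)
if s['finger_force']<45: bot.move_gripper(4,50); S()
else: 
  push(3); probe(3)
E
```

```text
Traceback (most recent call last):
AttributeError: 'float' object has no attribute 'round'
```

```bash
python3 - <<'E'
from h import *
for y in (2.823,2.823+np.pi/2):
  for z in (140,29,165): print(round(best([368,209.5,z],y),2),end=' ')
grab('a',[368,209.5],2.823); s=above(3)
if s['finger_force']<45: bot.move_gripper(4,50); S()
else: 
  push(3); probe(3)
E
```

```text
2.82 2.82 2.82 4.39 4.39 4.39 centre a t52.4 [368.2 209.8  35.3] F [-0.1 -0.7  4.1] w26.3 ff8.0
grip a t55.8 [368.3 210.   29.4] F [-0.7  0.6  5.5] w11.6 ff50.0
lift a t56.9 [367.5 208.9 164. ] F [-0.5 -0.9 -1.1] w11.9 ff50.0
above t59.0 [628.6 -63.   81. ] F [ 0.8 -0.3 -0.2] w11.7 ff50.0
 t59.6 [628.6 -63.5  66.4] F [ 3.1 -0.3 -0.2] w12.0 ff50.0
 t59.9 [629.  -63.4  64.5] F [ 4.2 -0.1  2.2] w11.8 ff50.0
 t60.1 [628.7 -63.4  62.7] F [ 2.3 -0.1  4.8] w12.2 ff50.0
 t60.4 [628.9 -63.5  61.2] F [1.  0.9 8.5] w11.5 ff50.0
 t60.6 [629.1 -63.5  59.6] F [ 0.9  0.1 10.3] w11.8 ff50.0
 t60.9 [628.5 -63.4  56.5] F [ 4.  -0.4  4. ] w11.5 ff50.0
 t61.1 [628.2 -63.4  54. ] F [3.6 0.2 2.8] w11.8 ff50.0
 t61.4 [628.  -63.4  51.9] F [3.2 1.3 2.7] w12.1 ff50.0
 t61.6 [627.1 -63.4  48.3] F [  5.8  -0.8 -11.7] w11.5 ff50.0
 t61.9 [626.9 -63.5  47.5] F [0.9 1.6 1.6] w11.6 ff50.0
released t62.4 [627.8 -63.5  47.9] F [ 0.2  0.4 -0.4] w29.8 ff0.0
probe t65.6 [627.2 -63.5  74.3] F [-4.1  1.1 10.9] w0.6 ff5.3
```

All three are home (probe 74.3 each). Now cage the knob, swing the bar shut, and finish in small steps while watching the force.

```bash
python3 - <<'E'
from h import *
p,yy=knob(1.08); bot.move_gripper(40)
P=bot.read_state()['tcp_pos']; y=ptp([*p,170],yy)
bot.line_to([*p,68]); bot.move_gripper(24); S('cage')
arc(1.08,0.12,68,y,9,v=110)
y-=0; r0=knob(1.08)[1]
for th in np.arange(.10,-.061,-.01):
    p,r=knob(th); bot.line_to([*p,68],velocity=25,ori=q(y+r-r0)); s=S('%.2f'%th)
    if np.hypot(*s['contact_force'][:2])>25: print('STOP');break
img=bot.camera('side'); cv2.imwrite('pics/side6.png',cv2.resize(img[150:270,190:350,::-1],None,fx=5,fy=5,interpolation=2))
E
```

```text
cage t69.9 [464.9   3.1  68.2] F [-0.7 -0.8  1.1] w24.0 ff0.2
arc 0.12 t72.7 [583.9 -91.   67.8] F [0.3 0.2 0.2] w23.6 ff0.2
0.10 t73.0 [587.3 -91.7  68. ] F [-1.  -0.3 -0.5] w23.8 ff0.0
0.09 t73.2 [589.3 -92.1  68. ] F [ 0.7 -0.8  0.2] w23.8 ff0.0
0.08 t73.5 [591.1 -92.3  68. ] F [-0.5 -0.2  0.7] w23.9 ff0.0
0.07 t73.7 [592.8 -92.6  68. ] F [ 0.8  0.6 -0. ] w24.0 ff0.0
0.06 t74.0 [594.4 -92.8  68. ] F [0.  0.5 0.1] w24.2 ff0.0
0.05 t74.2 [596.1 -93.   68. ] F [-0.   1.1  0.3] w24.0 ff0.0
0.04 t74.5 [597.7 -93.1  68. ] F [ 0.1  0.8 -0.3] w23.8 ff0.0
0.03 t74.7 [598.5 -93.3  67.8] F [-3.4  2.4  2.3] w24.1 ff1.9
0.02 t75.0 [598.9 -93.3  67.6] F [-8.3  4.4  4.8] w23.7 ff4.1
0.01 t75.2 [599.3 -93.3  67.4] F [-11.3   4.3   7.9] w24.1 ff6.0
0.00 t75.5 [599.4 -93.3  67.2] F [-15.5   8.   10.8] w24.0 ff8.3
-0.01 t75.7 [599.6 -93.3  67.1] F [-20.4   9.1  14.4] w24.1 ff10.6
-0.02 t76.0 [600.2 -93.3  66.9] F [-23.6   9.8  16.5] w23.9 ff12.0
STOP
```

The bar stalled at about 0.05 rad with 24 N, more than the roller should need. Look before pushing further.

View pics/side6.png

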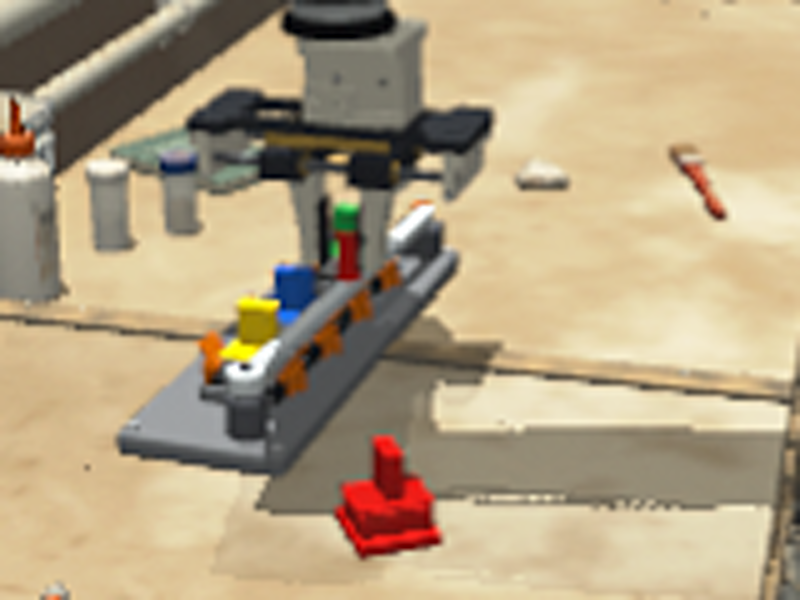

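The side view shows the bar tip at the roller, the outer finger on the knob, and the pods clear of the bar. So it is the roller, plus a vertical friction load from arm deflection pressing the bar down. I'll back off, come in with the z bias compensated, and push a little further.

```bash
python3 - <<'E'
from h import *
p0,r0=knob(0.0); y=best([*p0,76],r0)
p,r=knob(.07); bot.line_to([*p,68],velocity=40,ori=q(y+r-r0)); bot.line_to([*p,76],velocity=40); S('back')
z=76;prev=0
for th in np.arange(.04,-.12,-.01):
    p,r=knob(max(th,-.2)); p=p if th>0 else p
    bot.line_to([*p,z],velocity=25,ori=q(y+r-r0)); s=S('%.2f z%.1f'%(th,z))
    z+=np.clip(s['contact_force'][2]*.12,-.5,1.0)
    f=-s['contact_force'][0]
    if f>36 or (prev>10 and f<prev*.6): print('STOP');break
    prev=f
E
```

```text
Traceback (most recent call last):
plant.Unreachable: the arm cannot follow that straight line within its joint ranges
```

```bash
cat > shut.py <<'E'
from h import *
p0,r0=knob(0.0); y=r0
Y=R.from_quat(bot.read_state()['eef_rot']).as_matrix()[:2,1]
if Y@[np.cos(y),np.sin(y)]<0: y+=np.pi
p,r=knob(.07); bot.line_to([*p,68],velocity=40,ori=q(y+r-r0)); bot.line_to([*p,76],velocity=40); S('back')
z=76;prev=0
for th in np.arange(.04,-.12,-.01):
    p,r=knob(th)
    bot.line_to([*p,z],velocity=25,ori=q(y+r-r0)); s=S('%.2f z%.1f'%(th,z))
    z+=np.clip(s['contact_force'][2]*.12,-.5,1.0)
    f=-s['contact_force'][0]
    if f>36 or (prev>10 and f<prev*.6): print('STOP');break
    prev=f
E
python3 shut.py
```

```text
back t76.9 [593.1 -92.5  76.4] F [-0.5  0.8 -0.4] w23.9 ff0.0
0.04 z76.0 t77.2 [597.6 -93.2  75.8] F [-1.1  0.5  1.1] w24.1 ff0.0
0.03 z76.1 t77.5 [598.5 -93.2  75.8] F [-3.5  1.4  0.3] w24.2 ff1.5
0.02 z76.2 t77.7 [598.8 -93.3  75.6] F [-7.2  3.4  2.4] w23.9 ff3.7
0.01 z76.5 t78.0 [599.2 -93.3  75.5] F [-9.9  5.2  4.6] w24.1 ff5.4
-0.00 z77.0 t78.2 [599.3 -93.2  75.5] F [-14.2   7.4   4.9] w23.7 ff7.1
-0.01 z77.6 t78.5 [599.5 -93.2  75.5] F [-16.7   8.2   4.1] w23.9 ff8.7
-0.02 z78.1 t78.7 [599.6 -93.1  75.4] F [-20.7   9.    5.9] w24.5 ff10.5
-0.03 z78.8 t79.0 [599.7 -93.1  75.4] F [-23.5  10.5   4.9] w24.1 ff11.9
-0.04 z79.4 t79.2 [599.8 -93.   75.4] F [-25.9  11.8   4.8] w24.4 ff13.6
-0.05 z80.0 t79.5 [603.7 -93.3  75.9] F [-11.8   4.7  -5.4] w24.2 ff5.6
STOP
```

It passed the roller peak (3.9 mm jump). Continue gently to see whether it sits on the stop.

```bash
python3 - <<'E'
from h import *
p0,r0=knob(0.0); y=r0
Y=R.from_quat(bot.read_state()['eef_rot']).as_matrix()[:2,1]
if Y@[np.cos(y),np.sin(y)]<0: y+=np.pi
S(); z=78
for th in np.arange(-.05,-.12,-.01):
    p,r=knob(th)
    bot.line_to([*p,z],velocity=25,ori=q(y+r-r0)); s=S('%.2f'%th)
    if -s['contact_force'][0]>28: print('STOP');break
E
```

```text
t79.5 [603.7 -93.3  75.9] F [-11.8   4.7  -5.4] w24.2 ff5.6
-0.05 t79.7 [607.4 -93.8  76.2] F [-13.4   4.3   1.6] w23.9 ff6.5
-0.06 t80.0 [607.5 -93.8  76. ] F [-17.6   5.5   6.2] w24.3 ff8.8
-0.07 t80.2 [607.7 -93.8  75.8] F [-21.6   7.3   9.3] w24.4 ff11.0
-0.08 t80.5 [607.9 -93.7  75.7] F [-26.4   9.1  12.6] w24.0 ff13.3
-0.09 t80.7 [608.  -93.6  75.5] F [-31.6  10.4  16.5] w24.4 ff15.5
STOP
```

It is on the stop with the knob at about 603.5 mm (604 expected when shut). Back off, lift clear and check.

```bash
python3 - <<'E'
from h import *
bot.line_to([604,-93.6,76],velocity=40); S('centred'); bot.move_gripper(34); 
bot.line_to([604,-93.6,200]); S()
ptp([400,-420,260],PSI+np.pi/2); S()
img=bot.camera('top')
for k in 'abc': print(k,pod(img,k))
s=bot.camera('side')
A=cv2.resize(img[135:205,230:380,::-1],None,fx=5,fy=5,interpolation=2); B=cv2.resize(s[175:255,195:345,::-1],(750,400),interpolation=2)
cv2.imwrite('pics/fin.png',np.vstack([A,B])[:600] if 0 else cv2.resize(np.vstack([A,B]),(600,600)))
E
```

```text
centred t81.3 [604.9 -93.7  76.4] F [-0.4 -0.5  0.8] w23.9 ff0.0
 t82.7 [603.4 -93.6 199. ] F [0.7 0.2 0. ] w33.8 ff0.0
 t86.2 [ 400.1 -419.9  259.9] F [-0.6 -0.2 -0.5] w34.0 ff0.0
a [(array([634.2, -64.3]), array([636.5, -64.7]), [(27.5, 3.114), (47.5, 1.535)], (294, 164))]
b [(array([ 627.7, -192.9]), array([ 629.7, -192.8]), [(33.1, 3.01), (50.1, 1.44)], (337, 164))]
c [(array([639.4,  -1. ]), array([641.8,  -1. ]), [(44.7, 1.535), (27.6, 3.116)], (272, 162))]
```

View pics/fin.png

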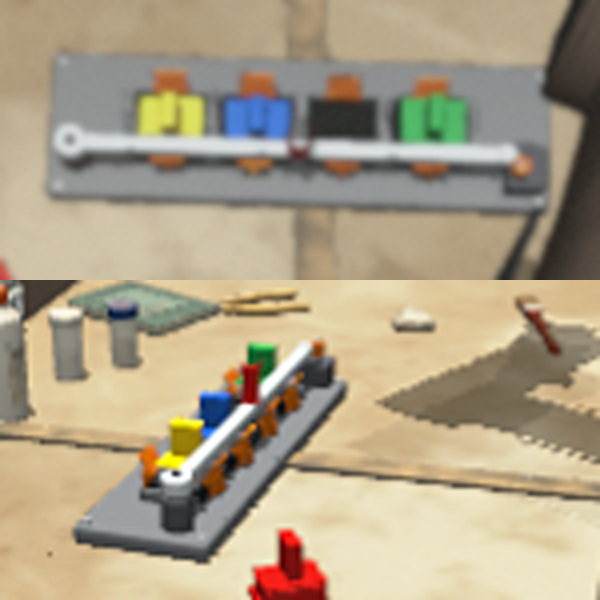

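The final views show the bar parallel to the cassette and behind the roller. All three pods are seated with their grips front to back, and there is no other pod on the bench.

```bash
python3 -c "
from plant import bot
print(bot.close_job())"
```

```text
the job is handed in; nothing more can be done
None
```

I handed the job in with the green, yellow and blue pods snapped home in stations 1, 4 and 3 and the keeper bar shut in its detent; no white pod was on the bench, the look-alikes and bystanders were left alone, and no verdict came back.

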